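# Open the sprung chisel box by the hidden catch in its groove

## Task

Open the chisel box with a fingertip, gripping nothing: its catch is a sunken plate hidden somewhere along the floor of the pencil groove at the front, so feel along the groove for the drop, press the plate down inside it until the lid springs up by itself, then push the half-raised lid over backwards until it lies open against its stop. Do not pinch the lid, and leave the things standing round the box where they are.

Things in the scene. Friction and masses are not known exactly. Their poses are not given: they have to be found in the camera images.
- toolbox: long low wooden box fixed to the bench, 360 mm long, 150 mm deep, 73 mm high with the lid shut. Origin: on the bench, 85 mm behind its front face, middle of its length; x points from its front (the robot's side) to its back, y left along its length, z up. Its front 48 mm is a rail, 62 mm high, with a pencil groove sunk in its top along y; the lid lies behind the groove, up to 73 mm high
- groove_left (a point): left end of the groove: point on its floor (46 mm above the bench), middle of its width; axes as the box's. The groove is 240 mm long (box y +0.12 to -0.12, closed by solid wood at both ends), 38 mm wide (box x -0.075 to -0.037) and 16 mm deep from the rail's top; floor of dark steel, lip in front of it 10 mm thick
- groove_right (a point): the same at the groove's right end (box y = -0.12). Between the two ends, at a place that differs each time and is not given (middle at box y -0.05 to +0.05), the catch's finger plate, 48 mm long and filling the groove's width, lies 6 mm below the rest of the floor, of the same dark steel: the only drop in the floor
- hinge_line (a point): middle of the lid's hinge line, at the back of the box, 62 mm above the bench; axes as the box's; the lid turns about y here
- lid_edge (a point): middle of the front edge of the lid, half-way through its 8 mm board; 102 mm from the hinge line. The lid is a wooden board 360 x 102 x 11 mm, light (0.15 kg)
- catch (a joint): turn of the finger plate about its hinge behind the groove, rad: 0 at rest (sunk 6 mm below the groove's floor), 0.25 pressed right down (its middle then about 7 mm lower, its front edge about 11 mm); springs back. It takes about 2 N at first and 5 to 7 N at the bottom. From about 0.14 the lid is let go; a press of half a second is enough
- lid (a joint): opening of the lid, rad: 0 shut; once let go, its spring raises it slowly (about 2 s) to about 1.12 and holds it there; pushed past 1.6 it falls back by its own weight to the stop at 1.92, where it stays
- tape_measure: yellow and black pocket tape measure standing on edge, 36 x 88 x 62 mm, in front of the box; to be left alone. Origin: centre of its underside
- carpenter_pencil: flat red pencil, 12 x 159 x 8 mm, lying behind the box's right end, near the drill press; to be left alone. Origin: centre of its underside
- glue_brush: flat wooden brush, 29 x 173 x 12 mm, lying in front of the box's right end; to be left alone. Origin: centre of its underside
- screw_tin: open round tin of screws, 77 mm across, 30 mm high, to the right of the box; to be left alone. Origin: centre of its underside
- cork_block: cork sanding block, 64 x 107 x 35 mm, far to the left; to be left alone. Origin: centre of its underside
- tub: white and blue lidded plastic tub, 118 x 172 x 89 mm, behind the box on the right; to be left alone. Origin: centre of its underside
- tin_1: tall tin, 75 mm across, 110 mm high, to the left behind the box; to be left alone. Origin: centre of its underside
- jar_1: jar with a green lid, 69 mm across, 84 mm high, to the left; to be left alone. Origin: centre of its underside

How it is judged:
On the way, in this order (a step that is already met when the one before it is completed fails the run):
1. the catch plate in the groove is pressed down far enough to let the lid go (value of joint catch above 0.12 rad).
2. the catch is let up again with the lid sprung half open (value of joint catch below 0.03 rad and value of joint lid above 0.8 rad), for 0.1 s.
At the end, for the whole second after the job is handed in: the lid lies back open against its stop (more than 1.75 rad of 1.92) and at rest, the catch plate is up again (under 0.03 rad), and the robot touches nothing (value of joint lid above 1.75 rad and velocity of joint lid between -0.05 and 0.05 rad/s and value of joint catch below 0.03 rad).
It fails at once if the lid is pinched: the fingers press on its upper face and on its board's edge or underside at once (contact force between the fingers and lid_c0 above 2 N and contact force between the fingers and lid_c1 above 2 N).
It fails at once if a bystander (tape measure, carpenter pencil, glue brush, screw tin, cork block, tub, tin 1, jar 1) is moved or lifted by more than 20 mm (distance of any of tape_measure, carpenter_pencil, glue_brush, screw_tin, cork_block, tub, tin_1, jar_1 from where it was at the start of the episode above 0.02 m).
It also fails if it takes over 58 s, if anything falls off the work surface, if the arm or the gripper's body presses on something with over 40 N, if the wrist force passes 120 N, or if a joint passes its speed limit or range.

## Robot

A 6-joint arm with a two-finger parallel gripper is mounted at the origin on a cart in front of the work surface, level with it; the furniture and walls round the work are solid. World frame = base frame: x ahead of the robot, y to its left, z up, the work surface at z = 0. Lengths are in m, angles in rad, forces in N, time in s.
With the tool pointing down it reaches from about 0.35 to 0.975 m from the base axis. Payload 4.9 kg.
Tool frame: the origin (TCP) lies midway between the tips of the shut fingers; the grasp point (between the pads) lies 19 mm behind it; z points along the fingers, y is the line along which they close (so a half turn about z gives the same grasp; the last joint's range is limited). The gripper opens to 85 mm and grips with 20 to 120 N. Pads are 22 mm wide; open, the fingers measure 114 mm over their backs; the gripper's body (76 mm by 85 mm) begins 54 mm behind the grasp point. The pads swing forward as they close: fully open they stand 13 mm farther back than shut.
Start: joints at [-1.377, 0.053, 1.613, -0, 1.476, -0.119], TCP at [0.192, -0.595, 0.231] pointing down, gripper open.
Joint ranges: [-3.01, 3.01], [-1.01, 2.22], [0.06, 2.58], [-1.02, 4.17], [0.09, 2.62], [-3.14, 3.14]. Speed limits (rad/s): [2.57, 2.57, 3.14, 3.14, 3.14, 3.14].

## Interface

Orientations are given as a rotation vector (axis times angle).
In Python, from station import ctrl gives the robot as it stands.
- The arm moves only by the tool carry_out, never from a script. Its argument "moves" is a list of rows, each an object of numbers: "x", "y", "z": the shift along the tool's x, y, z in units of 25 mm (1.0 is 25 mm); "turn": the turn about the tool's z in rad. In form: [{"x": .., "y": .., "z": .., "turn": ..}, ...]. A call has exactly 8 rows; each row shifts and turns the commanded pose from where the row before left it, along the tool's axes as they then stand; what a row does not reach is not made up. A row lasts 1/10 s, in which the tool goes at most 50 mm and 8.59 degrees, less where a joint would pass 70% of its speed; a pose out of reach is approached as far as the arm can. A call is refused whole if a number of a shift passes 1 or a number of a turn 0.15, either way. A call with a gripper value outside its range is refused whole. "grip" is the finger opening in mm, from 0 to 85.4, set as the call begins (left out, the last holds). The fingers move at their own pace and stop on an object; "newtons" is the grip in N (left out, the last holds). Time passes only in rows, so rows that do not move let the fingers close, or fill a call up. It gives the time, the measured TCP pose, the force, the opening and the grip force at its end, in the units of the state.
- ctrl.get_obs(): the state, without advancing time (a new reading comes with each control period).
- ctrl.get_image(name): name is "scene" or "side" or "wrist"; returns the picture (400x640x3 uint8, red, green, blue); there is no depth.
- ctrl.calibration(name): a dict with "fx", "fy", "cx", "cy" (pixels), "R" (3x3) and "t" (3): a world point X has camera coordinates R X + t; the wrist camera has in their place "T_tool_cam" (4x4, takes a point from camera to tool coordinates, whose origin is the TCP and whose axes are the flange's). Camera axes: x right, y down, z forward; pixel columns grow to the right and rows downward; lengths in m; the calibration is good to about 2 mm. A picture is of the moment at which its call begins: read the wrist's pose just before it. calibration takes no time and is no camera call.
- ctrl.finish_job(): hands the job in; it is judged then, once.
Trained networks look in the newest picture that a camera, given by its name, has taken for a name from the list of things; names that differ only in an ending like _2 or _b are one class to them, and where a whole thing is asked for, a point or a joint stands for the part that bears it (a point fixed in the world has none). Each returns a list of dicts, best first, with "confidence" (0 to 1); they miss things now and then, are a little off and sometimes report something else, mostly with a low value. They report only what shows in the picture. A call takes as long as a camera call.
- ctrl.look_for(camera, query): "rect" ([left, top, width, height] in pixels, round what is visible of it).
- ctrl.mark_of(camera, query): "pixel" ([column, row] in pixels: a listed point, or the origin of a listed thing).
The state is a dict: "t": time; "q": joint angles; "dq": joint speeds; "effort": joint torques, N m; "tool_pos": TCP position; "tool_rot": TCP orientation; "contact_force": force on the tool from outside, world axes, zero at the start; "wrist_torque": the same for the moment, N m; "opening": finger opening in m; "grip_force": force on a finger pad.
Only numpy, scipy, OpenCV 4.12 (cv2) and the standard library are available. Lean on these libraries where they do the work, as an engineer would, in place of code of your own. Each camera call takes 0.05 s, during which the arm holds its last target. There are 200 camera calls.

## Working session

There is one attempt and no reset: what is moved stays moved. The work goes in short steps, Python scripts to look and compute and a tool call to move; the robot and the scene stay as the last step left them, time stands still between calls to the robot, and variables do not carry over. Pictures are saved under pics/ and viewed, at most 10 in all, crops included, and the job is handed in when it is done.

Besides the shell and the picture viewer there is one more tool, called after "Request:" in YAML: its name, and indented under it one key for each argument. carry_out: Moves the arm, as the interface text tells. Its arguments: {"type":"object","properties":{"moves":{"type":"array"},"grip":{"type":"number"},"newtons":{"type":"number"}},"required":["moves"]}

```bash
mkdir -p pics; ls; cat > h.py <<'E'
import numpy as np, cv2
from scipy.spatial.transform import Rotation as Ro
from station import ctrl
def cam(n):
    c=ctrl.calibration(n)
    if "R" in c: return c,np.array(c["R"]),np.array(c["t"])
    o=ctrl.get_obs(); W=np.eye(4); W[:3,:3]=Ro.from_rotvec(o["tool_rot"]).as_matrix(); W[:3,3]=o["tool_pos"]
    M=np.linalg.inv(W@np.array(c["T_tool_cam"])); return c,M[:3,:3],M[:3,3]
def ray(n,px,z):
    c,R,t=cam(n); d=R.T@np.array([(px[0]-c["cx"])/c["fx"],(px[1]-c["cy"])/c["fy"],1]); o=-R.T@t
    return o+d*(z-o[2])/d[2]
def snap(n,f):
    im=ctrl.get_image(n); cv2.imwrite("pics/"+f,im[:,:,::-1]); return im
E
python3 - <<'E'
from h import *
np.set_printoptions(precision=4,suppress=True)
for n in("scene","side"):
    snap(n,n+"0.png")
    for q,z in(("groove_left",.046),("groove_right",.046),("hinge_line",.062),("lid_edge",.066),("toolbox",0),("tape_measure",0),("glue_brush",0),("screw_tin",0)):
        r=ctrl.mark_of(n,q)
        for d in r[:1]: print(n,q,round(d["confidence"],2),np.round(d["pixel"]),ray(n,d["pixel"],z))
o=ctrl.get_obs();print(o["t"],o["tool_pos"],o["tool_rot"],Ro.from_rotvec(o["tool_rot"]).as_matrix())
E
```

```text
pics
scene groove_left 0.89 [334. 215.] [0.4772 0.0109 0.046 ]
scene groove_right 0.76 [377. 171.] [ 0.4815 -0.2396  0.046 ]
scene hinge_line 0.85 [326. 170.] [ 0.6082 -0.1222  0.062 ]
scene lid_edge 0.92 [354. 182.] [ 0.5009 -0.1298  0.066 ]
scene toolbox 0.96 [342. 194.] [ 0.5359 -0.1172  0.    ]
scene tape_measure 0.76 [351. 256.] [0.369  0.0759 0.    ]
scene glue_brush 0.63 [410. 184.] [ 0.3769 -0.301   0.    ]
scene screw_tin 0.81 [413. 161.] [ 0.4288 -0.4134  0.    ]
side groove_left 0.81 [330. 220.] [0.4896 0.0138 0.046 ]
side groove_right 0.6 [364. 182.] [ 0.4848 -0.235   0.046 ]
side hinge_line 0.67 [318. 183.] [ 0.6118 -0.1287  0.062 ]
side lid_edge 0.93 [348. 196.] [ 0.4868 -0.1025  0.066 ]
side toolbox 0.93 [336. 207.] [ 0.5332 -0.1127  0.    ]
side tape_measure 0.69 [356. 250.] [0.3826 0.0519 0.    ]
side glue_brush 0.72 [396. 192.] [ 0.3837 -0.3019  0.    ]
side screw_tin 0.63 [396. 174.] [ 0.4289 -0.4215  0.    ]
0.9 [ 0.1924 -0.5946  0.2313] [3.1032 0.4895 0.    ] [[ 0.9515  0.3078  0.    ]
 [ 0.3078 -0.9515 -0.    ]
 [ 0.      0.0001 -1.    ]]
```

View pics/scene0.png

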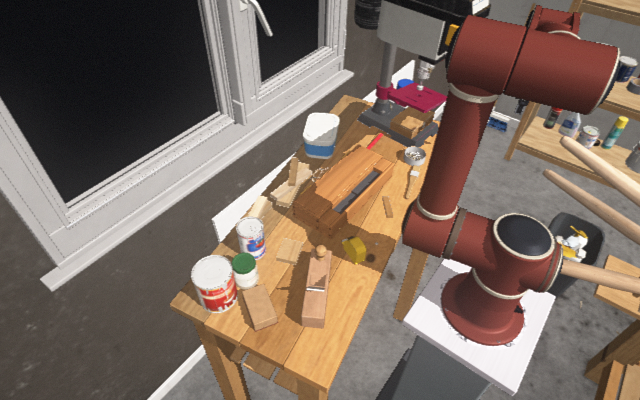

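The scene shows the box with its dark groove running from about (334,215) to (377,171). The tape is at (352,250) and the brush is at (388,207). The box sits at about (0.535,-0.115) with yaw near 0. I'll move above the groove with the fingers shut.

Request:
carry_out:
  moves:
    - {"x": 0.5,"y": -1,"z": 0,"turn": 0.1}
    - {"x": 0.5,"y": -1,"z": 0,"turn": 0.1}
    - {"x": 0.5,"y": -1,"z": 0,"turn": 0.113}
    - {"x": 0.6,"y": -1,"z": 0,"turn": 0}
    - {"x": 0.6,"y": -1,"z": 0,"turn": 0}
    - {"x": 0.6,"y": -1,"z": 0,"turn": 0}
    - {"x": 0.6,"y": -1,"z": 0,"turn": 0}
    - {"x": 0.6,"y": -1,"z": 0,"turn": 0}
  grip: 0
  newtons: 20

```text
t: 1.7
tool_pos: [0.2885, -0.3877, 0.2315]
tool_rot: [3.141, -0.001, 0.0]
contact_force: [0.5, -0.5, -0.7]
opening: -0.0004
grip_force: 0.0
```

Request:
carry_out:
  moves:
    - {"x": 0.6,"y": -1,"z": 0,"turn": 0}
    - {"x": 0.6,"y": -1,"z": 0,"turn": 0}
    - {"x": 0.6,"y": -1,"z": 0,"turn": 0}
    - {"x": 0.6,"y": -1,"z": 0,"turn": 0}
    - {"x": 0.6,"y": -1,"z": 0,"turn": 0}
    - {"x": 0.6,"y": -1,"z": 0,"turn": 0}
    - {"x": 0.6,"y": -1,"z": 0,"turn": 0}
    - {"x": 0.6,"y": -1,"z": 0,"turn": 0}

```text
t: 2.5
tool_pos: [0.4086, -0.1877, 0.2316]
tool_rot: [3.141, -0.0, 0.001]
contact_force: [0.9, -0.3, 0.0]
opening: 0.0002
grip_force: 0.0
```

```bash
python3 - <<'E'
from h import *
np.set_printoptions(precision=4,suppress=True)
n="wrist";snap(n,"w1.png")
for q,z in(("groove_left",.046),("groove_right",.046),("hinge_line",.062),("lid_edge",.066),("toolbox",0),("tape_measure",0),("glue_brush",0),("catch",0.04)):
    r=ctrl.mark_of(n,q)
    for d in r[:1]: print(n,q,round(d["confidence"],2),np.round(d["pixel"]),ray(n,d["pixel"],z))
print(np.array(ctrl.calibration(n)["T_tool_cam"]))
E
```

```text
wrist groove_left 0.64 [151. 114.] [0.4784 0.005  0.046 ]
wrist groove_right 0.8 [363. 113.] [ 0.48   -0.2343  0.046 ]
wrist lid_edge 0.83 [251.  94.] [ 0.4983 -0.1163  0.066 ]
wrist toolbox 0.85 [264.  68.] [ 0.5338 -0.1197  0.    ]
wrist tape_measure 0.81 [138. 194.] [0.3739 0.0619 0.    ]
wrist glue_brush 0.55 [496.  12.] [ 0.5938 -0.3955  0.    ]Traceback (most recent call last):
  File "<stdin>", line 5, in <module>
ValueError: it knows: carpenter_pencil, cork_block, glue_brush, groove_left, groove_right, hinge_line, jar, lid_edge, screw_tin, tape_measure, tin, toolbox, tub
```

View pics/w1.png

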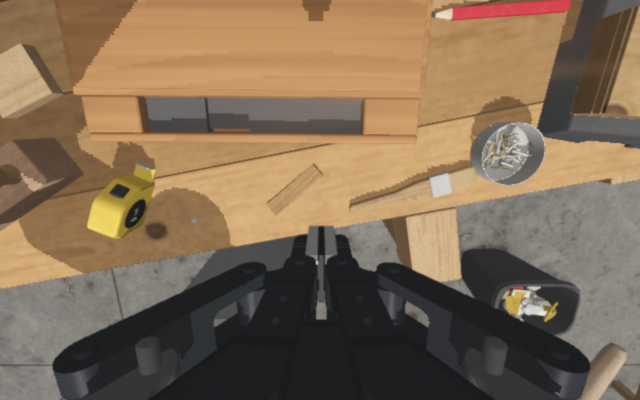

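The wrist view shows the box square to the tool. The dark groove runs from column 147 to 363 at rows 97–135. A shading step at column 207 and a strip at columns 210–250 could be the sunken plate, so I'll zoom in.

```bash
python3 - <<'E'
from h import *
im=cv2.imread("pics/w1.png")[85:145,135:375]
im=np.clip(im.astype(float)*1.8,0,255).astype(np.uint8)
cv2.imwrite("pics/w1c.png",cv2.resize(im,None,fx=3.3,fy=5,interpolation=cv2.INTER_NEAREST))
for c in(207,250):print(ray("wrist",(c,125),.043))
E
```

```text
[ 0.46627201 -0.05918672  0.043     ]
[ 0.46621244 -0.10831339  0.043     ]
```

View pics/w1c.png

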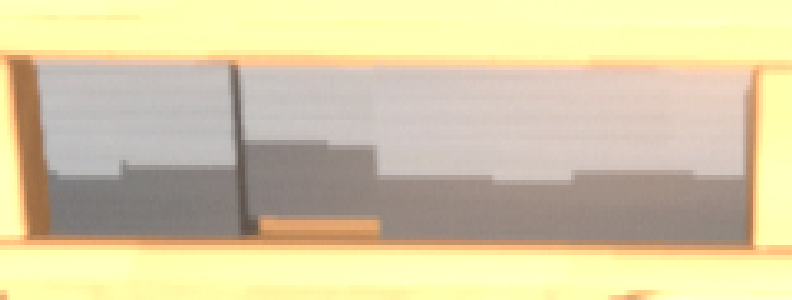

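The crop shows the sunken plate clearly. A step lies at column 207, and the shifted shadow and exposed lip wall end at about column 250. That puts the plate at world y -0.060 to -0.108, centre -0.084 (box y about +0.03, within the allowed range). I'll go above it, towards the front of the groove.

Request:
carry_out:
  moves:
    - {"x": 0.37,"y": -0.6,"z": 0.6,"turn": 0}
    - {"x": 0.37,"y": -0.6,"z": 0.7,"turn": 0}
    - {"x": 0.37,"y": -0.6,"z": 0.8,"turn": 0}
    - {"x": 0.37,"y": -0.6,"z": 0.8,"turn": 0}
    - {"x": 0.37,"y": -0.6,"z": 0.8,"turn": 0}
    - {"x": 0.37,"y": -0.6,"z": 0.8,"turn": 0}
    - {"x": 0.38,"y": -0.55,"z": 0.8,"turn": 0}
    - {"x": 0,"y": 0,"z": 0.5,"turn": 0}

```text
t: 3.7
tool_pos: [0.4728, -0.0845, 0.0847]
tool_rot: [-3.141, -0.001, 0.003]
contact_force: [0.1, 0.6, 0.2]
opening: 0.0004
grip_force: 0.0
```

```bash
python3 - <<'E'
from h import *
snap("wrist","w2.png"); o=ctrl.get_obs();print(o["tool_pos"],o["tool_rot"],o["contact_force"])
for q in("groove_left","groove_right"):
    for d in ctrl.mark_of("wrist",q)[:1]: print(q,d["confidence"],d["pixel"],ray("wrist",d["pixel"],.046))
E
```

```text
[ 0.47120179 -0.08472082  0.08285309] [-3.14020424e+00 -2.11157270e-04  8.08451345e-03] [-1.2468951   0.50185932 -1.01040752]
groove_left 0.61 [188.7, 211.5] [0.47596555 0.00467235 0.046     ]
groove_right 0.87 [535.9, 211.1] [ 0.47665252 -0.23159978  0.046     ]
```

View pics/w2.png

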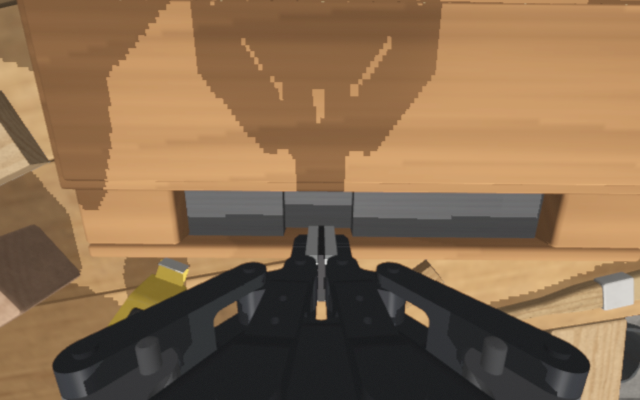

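The close view shows the plate spanning columns 284–352, with the fingertip centred on it at column 320. I'll shift 3 mm back and descend to feel.

Request:
carry_out:
  moves:
    - {"x": 0.12,"y": 0,"z": 0,"turn": 0}
    - {"x": 0,"y": 0,"z": 0.3,"turn": 0}
    - {"x": 0,"y": 0,"z": 0.3,"turn": 0}
    - {"x": 0,"y": 0,"z": 0.3,"turn": 0}
    - {"x": 0,"y": 0,"z": 0.3,"turn": 0}
    - {"x": 0,"y": 0,"z": 0.2,"turn": 0}
    - {"x": 0,"y": 0,"z": 0.1,"turn": 0}
    - {"x": 0,"y": 0,"z": 0,"turn": 0}

```text
t: 4.65
tool_pos: [0.4758, -0.0849, 0.0482]
tool_rot: [-3.141, 0.0, 0.001]
contact_force: [-0.1, -0.0, -1.2]
opening: 0.0002
grip_force: 0.0
```

Request:
carry_out:
  moves:
    - {"x": 0,"y": 0,"z": 0.05,"turn": 0}
    - {"x": 0,"y": 0,"z": 0.05,"turn": 0}
    - {"x": 0,"y": 0,"z": 0.05,"turn": 0}
    - {"x": 0,"y": 0,"z": 0.05,"turn": 0}
    - {"x": 0,"y": 0,"z": 0.0,"turn": 0}
    - {"x": 0,"y": 0,"z": 0,"turn": 0}
    - {"x": 0,"y": 0,"z": 0,"turn": 0}
    - {"x": 0,"y": 0,"z": 0,"turn": 0}

```text
t: 5.45
tool_pos: [0.4762, -0.085, 0.0439]
tool_rot: [3.142, -0.0, 0.0]
contact_force: [-0.2, -0.6, 0.5]
opening: -0.0
grip_force: 0.0
```

The tip is at 0.044, below the 0.046 floor, with no contact force, so it is over the drop. Now I'll press.

Request:
carry_out:
  moves:
    - {"x": 0,"y": 0,"z": 0.08,"turn": 0}
    - {"x": 0,"y": 0,"z": 0.08,"turn": 0}
    - {"x": 0,"y": 0,"z": 0.08,"turn": 0}
    - {"x": 0,"y": 0,"z": 0.08,"turn": 0}
    - {"x": 0,"y": 0,"z": 0.04,"turn": 0}
    - {"x": 0,"y": 0,"z": 0,"turn": 0}
    - {"x": 0,"y": 0,"z": 0,"turn": 0}
    - {"x": 0,"y": 0,"z": 0,"turn": 0}

```text
t: 6.25
tool_pos: [0.476, -0.085, 0.0349]
tool_rot: [3.142, -0.0, -0.001]
contact_force: [-2.3, -0.3, 4.2]
opening: 0.0002
grip_force: 2.1
```

Request:
carry_out:
  moves:
    - {"x": 0,"y": 0,"z": 0.05,"turn": 0}
    - {"x": 0,"y": 0,"z": 0.05,"turn": 0}
    - {"x": 0,"y": 0,"z": 0.02,"turn": 0}
    - {"x": 0,"y": 0,"z": 0,"turn": 0}
    - {"x": 0,"y": 0,"z": 0,"turn": 0}
    - {"x": 0,"y": 0,"z": 0,"turn": 0}
    - {"x": 0,"y": 0,"z": 0,"turn": 0}
    - {"x": 0,"y": 0,"z": 0,"turn": 0}

```text
t: 7.05
tool_pos: [0.4762, -0.0851, 0.0333]
tool_rot: [-3.142, -0.0, 0.002]
contact_force: [-8.0, 1.4, 13.5]
opening: -0.0003
grip_force: 8.1
```

```bash
python3 - <<'E'
from h import *
snap("wrist","w3.png"); o=ctrl.get_obs();print(o["tool_pos"],o["contact_force"])
E
```

```text
[ 0.47623128 -0.08510632  0.03330859] [-9.21081991  1.11734677 14.53794795]
```

View pics/w3.png

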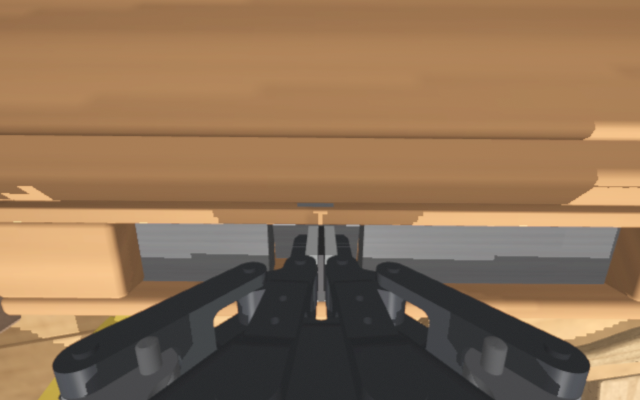

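The lid's edge has risen, so the lid is released. I'll lift out and back off towards the front.

Request:
carry_out:
  moves:
    - {"x": 0,"y": 0,"z": -0.4,"turn": 0}
    - {"x": 0,"y": 0,"z": -0.6,"turn": 0}
    - {"x": 0,"y": 0,"z": -0.6,"turn": 0}
    - {"x": -0.5,"y": 0,"z": -0.4,"turn": 0}
    - {"x": -0.6,"y": 0,"z": -0.5,"turn": 0}
    - {"x": -0.6,"y": 0,"z": -0.5,"turn": 0}
    - {"x": -0.6,"y": 0,"z": -0.5,"turn": 0}
    - {"x": -0.3,"y": 0,"z": -0.3,"turn": 0}

```text
t: 7.9
tool_pos: [0.411, -0.085, 0.1275]
tool_rot: [3.141, -0.001, 0.003]
contact_force: [0.3, -0.4, 0.9]
opening: -0.0002
grip_force: 0.0
```

Request:
carry_out:
  moves:
    - {"x": 0,"y": 0,"z": 0,"turn": 0}
    - {"x": 0,"y": 0,"z": 0,"turn": 0}
    - {"x": 0,"y": 0,"z": 0,"turn": 0}
    - {"x": 0,"y": 0,"z": 0,"turn": 0}
    - {"x": 0,"y": 0,"z": 0,"turn": 0}
    - {"x": 0,"y": 0,"z": 0,"turn": 0}
    - {"x": 0,"y": 0,"z": 0,"turn": 0}
    - {"x": 0,"y": 0,"z": 0,"turn": 0}

```text
t: 8.7
tool_pos: [0.4112, -0.085, 0.1267]
tool_rot: [-3.142, 0.0, 0.0]
contact_force: [0.3, 1.4, -0.5]
opening: -0.0004
grip_force: 0.0
```

Request:
carry_out:
  moves:
    - {"x": 0,"y": 0,"z": 0,"turn": 0}
    - {"x": 0,"y": 0,"z": 0,"turn": 0}
    - {"x": 0,"y": 0,"z": 0,"turn": 0}
    - {"x": 0,"y": 0,"z": 0,"turn": 0}
    - {"x": 0,"y": 0,"z": 0,"turn": 0}
    - {"x": 0,"y": 0,"z": 0,"turn": 0}
    - {"x": 0,"y": 0,"z": 0,"turn": 0}
    - {"x": 0,"y": 0,"z": 0,"turn": 0}

```text
t: 9.5
tool_pos: [0.4111, -0.085, 0.1268]
tool_rot: [3.142, -0.0, -0.0]
contact_force: [0.7, -0.4, -0.5]
opening: 0.0
grip_force: 0.0
```

```bash
python3 - <<'E'
from h import *
im=np.vstack([ctrl.get_image("scene")[110:270,230:470],ctrl.get_image("wrist")[:160,200:440]])
cv2.imwrite("pics/c4.png",cv2.resize(im[:,:,::-1],None,fx=1.8,fy=1.8))
for c in("scene","side"):
  ctrl.get_image(c)
  for q,h in(("lid_edge",.154),("hinge_line",.062)):
    for d in ctrl.mark_of(c,q)[:1]: print(c,q,d["confidence"],d["pixel"],ray(c,d["pixel"],h))
E
```

```text
scene lid_edge 0.84 [339.4, 154.0] [ 0.56268265 -0.12565318  0.154     ]
scene hinge_line 0.56 [326.9, 172.5] [ 0.59935171 -0.11426939  0.062     ]
side lid_edge 0.9 [333.6, 168.1] [ 0.54161245 -0.10506281  0.154     ]
side hinge_line 0.76 [321.0, 184.4] [ 0.59918519 -0.1283435   0.062     ]
```

View pics/c4.png

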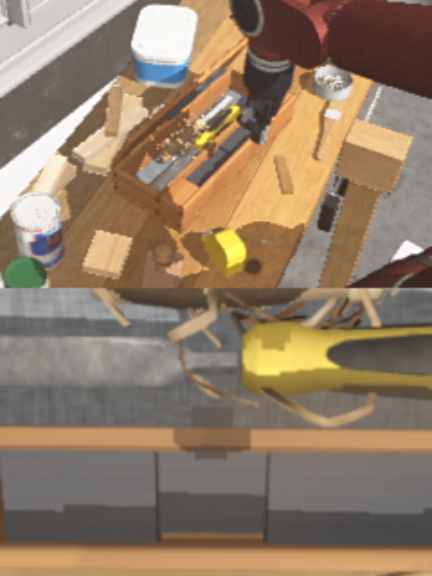

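The lid stands half open, with the edge near x 0.55 and z 0.155, and the plate is back up. Next I'll push the lid's front face backwards with the shut fingertip, keeping it below the edge.

Request:
carry_out:
  moves:
    - {"x": 0.6,"y": 0,"z": 0,"turn": 0}
    - {"x": 0.6,"y": 0,"z": 0,"turn": 0}
    - {"x": 0.6,"y": 0,"z": 0,"turn": 0}
    - {"x": 0.6,"y": 0,"z": 0,"turn": 0}
    - {"x": 0.6,"y": 0,"z": 0,"turn": 0}
    - {"x": 0.5,"y": 0,"z": 0,"turn": 0}
    - {"x": 0.4,"y": 0,"z": 0,"turn": 0}
    - {"x": 0.3,"y": 0,"z": 0,"turn": 0}

```text
t: 10.7
tool_pos: [0.5167, -0.085, 0.1267]
tool_rot: [-3.142, 0.0, 0.0]
contact_force: [0.0, 0.5, 0.5]
opening: -0.0
grip_force: 0.0
```

Request:
carry_out:
  moves:
    - {"x": 0.3,"y": 0,"z": 0,"turn": 0}
    - {"x": 0.3,"y": 0,"z": 0,"turn": 0}
    - {"x": 0.3,"y": 0,"z": 0,"turn": 0}
    - {"x": 0.3,"y": 0,"z": 0,"turn": 0}
    - {"x": 0.3,"y": 0,"z": 0,"turn": 0}
    - {"x": 0.3,"y": 0,"z": 0,"turn": 0}
    - {"x": 0.3,"y": 0,"z": 0,"turn": 0}
    - {"x": 0.3,"y": 0,"z": 0,"turn": 0}

```text
t: 11.5
tool_pos: [0.5768, -0.085, 0.1268]
tool_rot: [-3.142, 0.0, -0.0]
contact_force: [-0.6, 0.4, -0.6]
opening: -0.0
grip_force: 0.3
```

Request:
carry_out:
  moves:
    - {"x": 0.2,"y": 0,"z": 0,"turn": 0}
    - {"x": 0.2,"y": 0,"z": 0,"turn": 0}
    - {"x": 0.1,"y": 0,"z": 0,"turn": 0}
    - {"x": 0,"y": 0,"z": 0,"turn": 0}
    - {"x": 0,"y": 0,"z": 0,"turn": 0}
    - {"x": 0,"y": 0,"z": 0,"turn": 0}
    - {"x": 0,"y": 0,"z": 0,"turn": 0}
    - {"x": 0,"y": 0,"z": 0,"turn": 0}

```text
t: 12.3
tool_pos: [0.5886, -0.085, 0.1269]
tool_rot: [3.142, -0.0, 0.0]
contact_force: [-0.3, 0.8, -0.3]
opening: 0.0001
grip_force: 0.0
```

```bash
python3 - <<'E'
from h import *
im=np.vstack([ctrl.get_image("scene")[110:270,230:470],ctrl.get_image("side")[110:270,230:470]])
cv2.imwrite("pics/c5.png",cv2.resize(im[:,:,::-1],None,fx=1.8,fy=1.8))
E
```

```text
(no output)
```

View pics/c5.png

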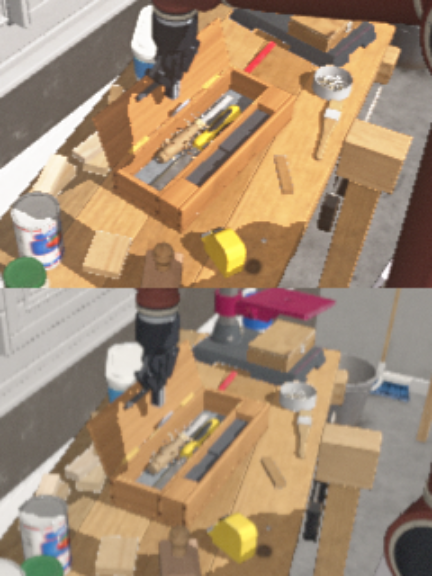

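The lid looks vertical or just past it. I'll nudge a little further to make sure, then retreat forwards and look from clear of it.

Request:
carry_out:
  moves:
    - {"x": 0.1,"y": 0,"z": 0,"turn": 0}
    - {"x": 0.1,"y": 0,"z": 0,"turn": 0}
    - {"x": 0.1,"y": 0,"z": 0,"turn": 0}
    - {"x": 0.1,"y": 0,"z": 0,"turn": 0}
    - {"x": 0,"y": 0,"z": 0,"turn": 0}
    - {"x": 0,"y": 0,"z": 0,"turn": 0}
    - {"x": 0,"y": 0,"z": 0,"turn": 0}
    - {"x": 0,"y": 0,"z": 0,"turn": 0}

```text
t: 13.2
tool_pos: [0.5986, -0.085, 0.1268]
tool_rot: [-3.142, 0.0, 0.0]
contact_force: [-0.8, 0.3, -0.2]
opening: -0.0001
grip_force: 0.0
```

Request:
carry_out:
  moves:
    - {"x": -0.3,"y": 0,"z": 0,"turn": 0}
    - {"x": -0.6,"y": 0,"z": 0,"turn": 0}
    - {"x": -0.8,"y": 0,"z": 0,"turn": 0}
    - {"x": -0.8,"y": 0,"z": -0.5,"turn": 0}
    - {"x": -0.8,"y": 0,"z": -0.5,"turn": 0}
    - {"x": -0.8,"y": 0,"z": -0.5,"turn": 0}
    - {"x": -0.8,"y": 0,"z": -0.5,"turn": 0}
    - {"x": -0.3,"y": 0,"z": 0,"turn": 0}

```text
t: 14.0
tool_pos: [0.4682, -0.0853, 0.1786]
tool_rot: [3.14, -0.001, 0.005]
contact_force: [0.2, 0.0, 0.1]
opening: -0.0
grip_force: 0.0
```

```bash
python3 - <<'E'
from h import *
ims=[ctrl.get_image("scene")[110:270,230:470],ctrl.get_image("side")[110:270,230:470]]
cv2.imwrite("pics/c6.png",cv2.resize(np.vstack(ims)[:,:,::-1],None,fx=1.8,fy=1.8))
# lid edge point: fit angle to the marks of both cameras
from scipy.optimize import least_squares
for c in("scene","side"):
  C,R,t=cam(c)
  for d in ctrl.mark_of(c,"lid_edge")[:1]:
    def f(p):
      X=R@np.array([.600-.102*np.cos(p[0])+.004*np.sin(p[0]),-.115+p[1],.062+.102*np.sin(p[0])+.004*np.cos(p[0])])+t
      return [C["fx"]*X[0]/X[2]+C["cx"]-d["pixel"][0],C["fy"]*X[1]/X[2]+C["cy"]-d["pixel"][1]]
    print(c,d["confidence"],d["pixel"],least_squares(f,[1.8,0]).x)
E
```

```text
scene 0.66 [320.2, 146.3] [1.81022525 0.00292071]
side 0.75 [308.8, 163.3] [1.71682636 0.03366647]
```

View pics/c6.png

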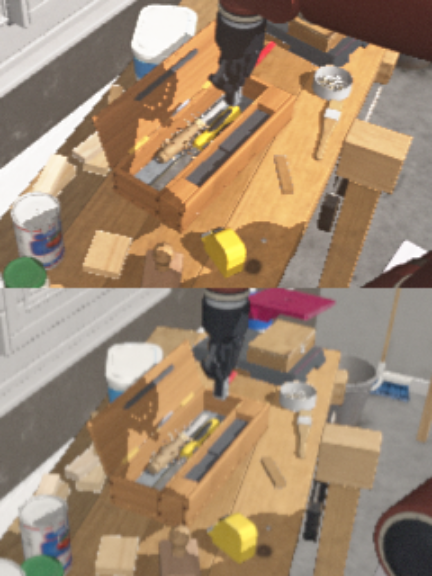

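The lid leans back past vertical and stays there with the arm clear, so it is resting on its stop. Its marks fit 1.72–1.81 rad, rough but past the tipping point. The bystanders stand where they were.

```bash
python3 -c "
from h import *
print(ctrl.finish_job())"
```

```text
the job is handed in; nothing more can be done
None
```

I pressed the catch plate with the shut fingertip, the lid sprang up, and I pushed it over backwards. It stayed leaning back past vertical with the arm clear, and I handed the job in at about 14 s; the lid angle measured only roughly (1.72–1.81 rad against the 1.75 needed), and no verdict came back.

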